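# Line up the coin rolls in the graduated rack

## Task

The change for the till has come from the bank: lay the four wrapped coin rolls from the black mat into the graduated rack in order of size, one roll to a trough, the thinnest in the narrowest trough and so on up to the thickest in the widest trough, beside the red bow. Each roll must lie fully down in its V, along the trough and between the side rails, and be let go.

Things in the scene. Friction and masses are not known exactly. Their poses are not given: they have to be found in the camera images.
- copper_centre (a point): The thinnest coin roll: a copper paper-wrapped cylinder with a white band round its middle, 21 mm across and 62 mm long, lying loose on the 3 mm thick black mat. This point is its centre, on its axis, half way along; y runs along the roll, x and z across it (the roll may turn about y). It can roll when pushed.
- blue_centre (a point): The second thinnest coin roll: a blue paper-wrapped cylinder with a white band round its middle, 24 mm across and 68 mm long, lying loose on the 3 mm thick black mat. This point is its centre, on its axis, half way along; y runs along the roll, x and z across it (the roll may turn about y). It can roll when pushed.
- olive_centre (a point): The second thickest coin roll: an olive paper-wrapped cylinder with a white band round its middle, 27 mm across and 74 mm long, lying loose on the 3 mm thick black mat. This point is its centre, on its axis, half way along; y runs along the roll, x and z across it (the roll may turn about y). It can roll when pushed.
- violet_centre (a point): The thickest coin roll: a violet paper-wrapped cylinder with a white band round its middle, 30 mm across and 80 mm long, lying loose on the 3 mm thick black mat. This point is its centre, on its axis, half way along; y runs along the roll, x and z across it (the roll may turn about y). It can roll when pushed.
- trough_copper: The narrowest trough, farthest from the red bow of the rack: a fixed upright 90-degree V of aluminium, 18 mm across its mouth, 80 mm long between the side rails. Origin: where the thinnest roll's centre lies when seated, 26 mm above the counter. y along the trough, x across it to the red bow, z up. The legs end 6 mm below the origin, no wider than the roll: fingers pass beside them.
- trough_blue: The second trough from the narrow end of the rack: a fixed upright 90-degree V of aluminium, 20 mm across its mouth, 86 mm long between the side rails. Origin: where the second thinnest roll's centre lies when seated, 28 mm above the counter. y along the trough, x across it to the red bow, z up. The legs end 7 mm below the origin, no wider than the roll: fingers pass beside them.
- trough_olive: The third trough from the narrow end of the rack: a fixed upright 90-degree V of aluminium, 23 mm across its mouth, 92 mm long between the side rails. Origin: where the second thickest roll's centre lies when seated, 30 mm above the counter. y along the trough, x across it to the red bow, z up. The legs end 8 mm below the origin, no wider than the roll: fingers pass beside them.
- trough_violet: The widest trough, beside the red bow of the rack: a fixed upright 90-degree V of aluminium, 26 mm across its mouth, 98 mm long between the side rails. Origin: where the thickest roll's centre lies when seated, 32 mm above the counter. y along the trough, x across it to the red bow, z up. The legs end 8 mm below the origin, no wider than the roll: fingers pass beside them.
- rack: The coin-roll rack, fixed: dark steel base 201 x 114 mm, top 7 mm above the counter, four V troughs side by side in order of width between two grey side rails (tops at 27 mm) that spread towards the wide end, where a low red bow sticks out. Origin: on the counter under the row; x runs from narrow to wide; trough centres at x = -79.5, -30, 22.5, 78 mm. Seated rolls have 27 mm free between them.
There are look-alikes about, which are no part of the job. What is shaped like the part that bears olive_centre but yellow is not meant.

How it is judged:
By the outcome, as a careful person would: the job done as asked, in the order asked, and still so for the second after the job is handed in, with the robot touching nothing.
It also fails if it takes over 96 s, if anything falls off the work surface, if the arm or the gripper's body presses on something with over 40 N, if the wrist force passes 120 N, or if a joint passes its speed limit or range.

## Robot

A 6-joint arm with a two-finger parallel gripper is mounted at the origin on a cart in front of the work surface, level with it; the furniture and walls round the work are solid. World frame = base frame: x ahead of the robot, y to its left, z up, the work surface at z = 0. Lengths are in mm, angles in rad, forces in N, time in s.
With the tool pointing down it reaches from about 275 to 1000 mm from the base axis. Payload 8.4 kg.
Tool frame: the origin (TCP) lies midway between the tips of the shut fingers; the grasp point (between the pads) lies 19 mm behind it; z points along the fingers, y is the line along which they close (so a half turn about z gives the same grasp; the last joint's range is limited). The gripper opens to 85 mm and grips with 20 to 120 N. Pads are 22 mm wide; open, the fingers measure 114 mm over their backs; the gripper's body (76 mm by 85 mm) begins 54 mm behind the grasp point. The pads swing forward as they close: fully open they stand 13 mm farther back than shut.
Start: joints at [1.128, 0.353, 1.633, -0, 1.155, -0.002], TCP at [266.663, 565.26, 231.281] pointing down, gripper open.
Joint ranges: [-2.63, 2.63], [-0.92, 2.1], [0.06, 2.66], [-1.3, 4.44], [0, 2.69], [-3.02, 3.02]. Speed limits (rad/s): [2.22, 2.22, 2.79, 3.14, 3.14, 3.14].

## Interface

Orientations are given as [roll, pitch, yaw] about the fixed x, y, z axes, in that order (R = Rz(yaw) Ry(pitch) Rx(roll)).
In Python, from rig import monitor, imaging, r gives the robot as it stands.
- The arm moves only by the tool drive_tool, never from a script. Its argument "plan" is a list of rows, each an object of numbers: "x", "y", "z": the shift along the tool's x, y, z in units of 50 mm (1.0 is 50 mm); "ax", "ay", "az": the turn, a rotation vector about the tool's x, y, z in units of 6 degrees (1.0 is 6 degrees); "hand": the finger opening in mm, from 0 to 85.4. In form: [{"x": .., "y": .., "z": .., "ax": .., "ay": .., "az": .., "hand": ..}, ...]. A call has 1 to 8 rows; each row is the pose to reach, as a shift and turn from the pose commanded when the call began, along the tool's axes at that moment; what a row does not reach only later rows make up. A row lasts 1/10 s, in which the tool goes at most 50 mm and 8.59 degrees, less where a joint would pass 70% of its speed; a pose out of reach is approached as far as the arm can. A call with a gripper value outside its range is refused whole. The fingers move at their own pace and stop on an object; "grip_force" is the grip in N (left out, the last holds). Time passes only in rows, so rows that repeat a pose let the fingers close. It gives the time, the measured TCP pose, the force, the opening and the grip force at its end, in the units of the state.
- monitor.sense(): the state, without advancing time (a new reading comes with each control period).
- imaging.grab_frame(name): name is "scene" or "top"; returns the picture (384x512x3 uint8, red, green, blue); there is no depth.
- imaging.camera_info(name): a dict with "mtx" (3x3 intrinsics, pixels), "dist" ([k1, k2, p1, p2, k3] as OpenCV has them; the pictures are not rectified), "R" (3x3) and "t" (3): a world point X has camera coordinates R X + t. Camera axes: x right, y down, z forward; pixel columns grow to the right and rows downward; lengths in mm; the calibration is good to about 2 mm. A picture is of the moment at which its call begins. camera_info takes no time and is no camera call.
- r.sign_off(): hands the job in; it is judged then, once.
The state is a dict: "clock": time; "qpos": joint angles; "qvel": joint speeds; "joint_efforts": joint torques, N m; "eef_pos": TCP position; "tcp_rot": TCP orientation; "contact_force": force on the tool from outside, world axes, zero at the start; "wrist_torque": the same for the moment, N m; "opening": opening from 0.0 (shut) to 1.0 (fully open); "grasp_force": force on a finger pad.
Only numpy, scipy, OpenCV 4.12 (cv2) and the standard library are available. Lean on these libraries where they do the work, as an engineer would, in place of code of your own. Each camera call takes 0.05 s, during which the arm holds its last target. There are 200 camera calls.

## Working session

There is one attempt and no reset: what is moved stays moved. The work goes in short steps, Python scripts to look and compute and a tool call to move; the robot and the scene stay as the last step left them, time stands still between calls to the robot, and variables do not carry over. Pictures are saved under pics/ and viewed, at most 14 in all, crops included, and the job is handed in when it is done.

Besides the shell and the picture viewer there is one more tool, called by a JSON object that holds its "method" and its "body". drive_tool: Moves the arm, as the interface text tells. Its arguments: {"type":"object","properties":{"plan":{"type":"array","items":{"type":"object","properties":{"x":{"type":"number"},"y":{"type":"number"},"z":{"type":"number"},"ax":{"type":"number"},"ay":{"type":"number"},"az":{"type":"number"},"hand":{"type":"number"}}}},"grip_force":{"type":"number"}},"required":["plan"]}

```bash
mkdir -p pics; ls; python3 - <<'E'
from rig import monitor, imaging, r
import cv2
for n in ("top","scene"):
    im=imaging.grab_frame(n); cv2.imwrite(f"pics/{n}0.png",cv2.resize(im[:,:,::-1],(800,600),interpolation=cv2.INTER_CUBIC))
    cv2.imwrite(f"pics/raw_{n}0.png",im[:,:,::-1])
    c=imaging.camera_info(n); print(n,c)
print(monitor.sense())
E
```

```text
pics
top {'mtx': array([[361.04253978,   0.        , 256.20737191],
       [  0.        , 361.04253978, 190.92777473],
       [  0.        ,   0.        ,   1.        ]]), 'dist': array([-0.08031294,  0.        ,  0.        ,  0.        ,  0.        ]), 'R': array([[ 5.10975487e-03, -9.99986817e-01,  5.07123274e-04],
       [-9.94064865e-01, -5.13460343e-03, -1.08667755e-01],
       [ 1.08668926e-01,  5.11521608e-05, -9.94077996e-01]]), 't': array([-142.22161849,  526.46193943,  846.7476693 ])}
scene {'mtx': array([[466.86105419,   0.        , 251.32092949],
       [  0.        , 466.86105419, 189.68055823],
       [  0.        ,   0.        ,   1.        ]]), 'dist': array([-0.05180049,  0.        ,  0.        ,  0.        ,  0.        ]), 'R': array([[ 0.75059678, -0.66072677,  0.00667921],
       [-0.50455248, -0.57964852, -0.6398706 ],
       [ 0.42665123,  0.4769148 , -0.76845364]]), 't': array([-476.15540559,  217.98069064, 1127.67862093])}
{'clock': 0.1, 'qpos': array([ 1.12762838e+00,  3.53589603e-01,  1.63402788e+00,  1.66444773e-05,
        1.15521435e+00, -2.37782387e-03]), 'qvel': array([-0.00126666, -0.00190735, -0.00218754, -0.0012709 , -0.00026038,
       -0.00079886]), 'joint_efforts': array([ 8.29897199e-04, -6.06355333e+01, -3.42824042e+01,  6.56297971e-05,
        3.85065592e-03,  1.18421190e-05]), 'eef_pos': array([266.46408323, 564.89338845, 230.64371164]), 'tcp_rot': array([-3.14035351e+00, -1.81658966e-05,  2.70079579e+00]), 'contact_force': array([ 0.27508443,  0.1767049 , -0.61665015]), 'wrist_torque': array([-0.00513724,  0.0244334 ,  0.00480927]), 'grasp_force': 0.0, 'opening': 1.0032269202206654}
```

View pics/top0.png

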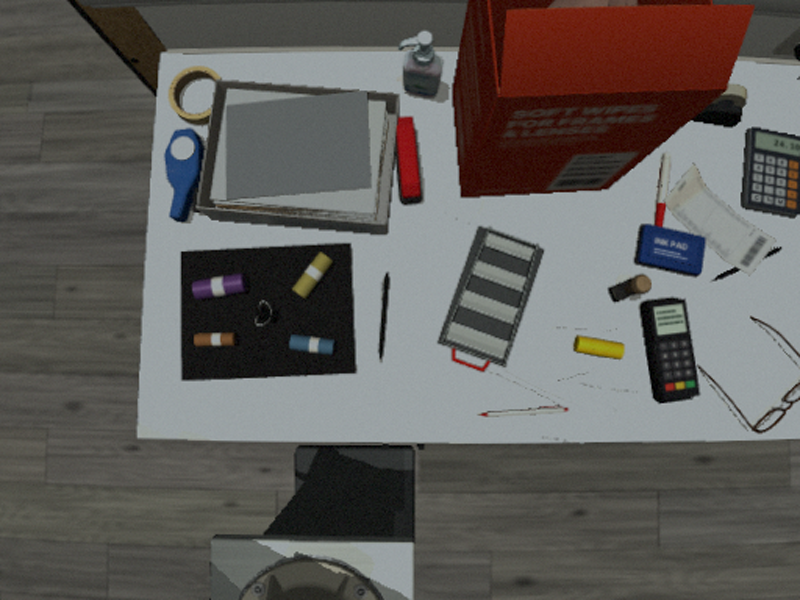

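View pics/scene0.png

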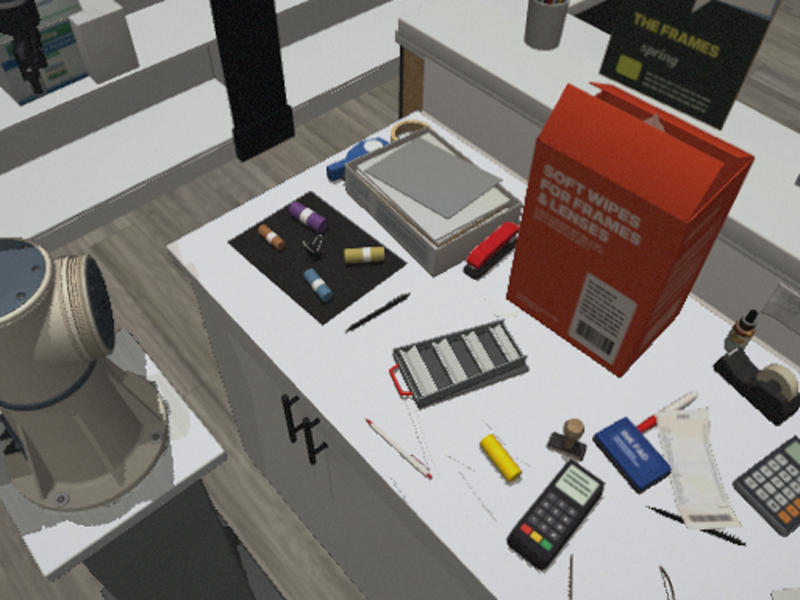

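The top view shows the mat with violet (218,286), copper (215,340), olive (312,275), blue (312,345), and a clip between them. The rack is at (490,298), with its red bow at the near end (470,360). I'll enlarge both areas.

```bash
python3 - <<'E'
import cv2
im=cv2.imread("pics/raw_top0.png")
a=im[150:250,112:232]; b=im[140:244,272:352]
cv2.imwrite("pics/mat.png",cv2.resize(a,None,fx=6,fy=6,interpolation=cv2.INTER_CUBIC))
b=im[140:240,272:392]
cv2.imwrite("pics/rackc.png",cv2.resize(b,None,fx=6,fy=6,interpolation=cv2.INTER_CUBIC))
E
```

```text
(no output)
```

View pics/mat.png

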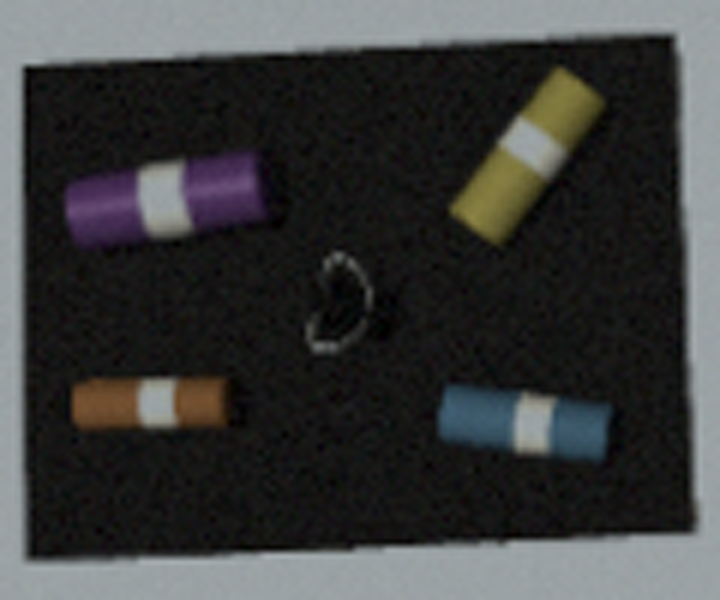

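View pics/rackc.png

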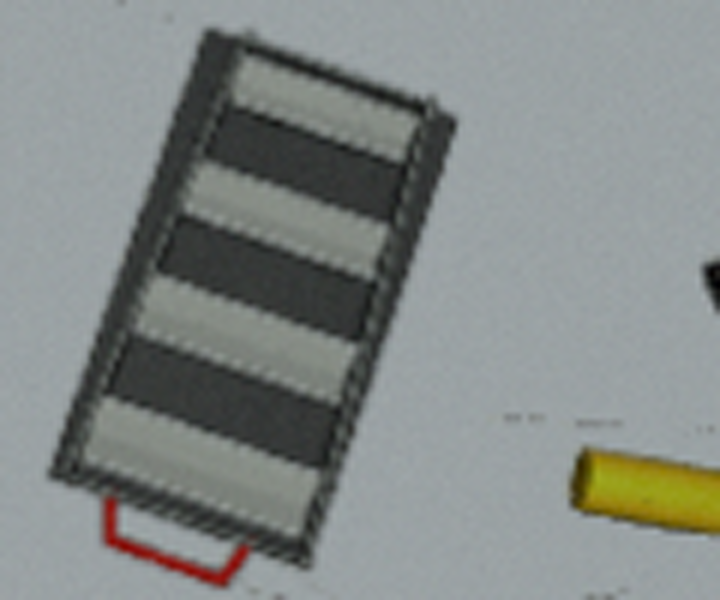

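Mat crop: violet centre about (165,200), copper (155,402), olive (533,150) and blue (535,423). Rack crop: narrow trough at the top, from (245,55) to (412,158); wide trough at the bottom, from (102,398) to (305,537). Next I'll fit poses for all of them.

```bash
cat > h.py <<'E'
import numpy as np, cv2
from scipy.optimize import least_squares, minimize
from scipy.spatial.transform import Rotation as Ro
from rig import monitor, imaging, r
def proj(n,P):
    c=imaging.camera_info(n)
    return cv2.projectPoints(np.asarray(P,float),cv2.Rodrigues(c["R"])[0],c["t"],c["mtx"],c["dist"])[0][:,0]
def ray(n,uv,z):
    c=imaging.camera_info(n); p=cv2.undistortPoints(np.array([[uv]],float),c["mtx"],c["dist"])[0,0]
    d=c["R"].T@np.array([p[0],p[1],1]); C=-c["R"].T@c["t"]; return C+d*(z-C[2])/d[2]
def cyl(x,y,a,z,d,L):
    t=np.linspace(0,2*np.pi,24); u=np.array([np.cos(a),np.sin(a),0]); v=np.array([-u[1],u[0],0])
    ring=d/2*(np.cos(t)[:,None]*v+np.sin(t)[:,None]*[0,0,1.])
    return np.vstack([[x,y,z]+ring+s*u*L/2 for s in(-1,1)])
def hull(n,p,z,d,L,S=8,shape=(384,512)):
    h=cv2.convexHull((proj(n,cyl(*p,z,d,L))*256+128).astype(np.int32)[:,None])  # px centres
    return h
def fitroll(n,im,p0,z,d,L):
    # foreground: not black mat, near the seed; band included
    x0,y0=proj(n,[[p0[0],p0[1],z]])[0].astype(int); w=34
    crop=cv2.resize(im[y0-w:y0+w,x0-w:x0+w],None,fx=8,fy=8,interpolation=cv2.INTER_LINEAR)
    m=(crop.max(2)>75).astype(np.uint8)
    k,lab=cv2.connectedComponents(m); c=lab[8*w-12:8*w+12,8*w-12:8*w+12]; c=c[c>0]; m=(lab==np.bincount(c).argmax()).astype(np.uint8)
    def f(q):
        h=((proj(n,cyl(q[0],q[1],q[2]/50,z,d,L))-[x0-w,y0-w]+.5)*8-.5).astype(np.int32)
        g=np.zeros_like(m); cv2.fillConvexPoly(g,cv2.convexHull(h),1)
        return -(g&m).sum()/(g|m).sum()
    s=minimize(f,[p0[0],p0[1],p0[2]*50],method="Nelder-Mead",options=dict(initial_simplex=[[p0[0],p0[1],p0[2]*50],[p0[0]+6,p0[1],p0[2]*50],[p0[0],p0[1]+6,p0[2]*50],[p0[0],p0[1],p0[2]*50+8]]))
    return s.x[0],s.x[1],s.x[2]/50,-s.fun
def to(x,y,z,yaw,cmd=None):
    """shift/turn in drive units from the pose (measured) to a tool-down pose"""
    s=monitor.sense(); p=s["eef_pos"]; R=Ro.from_euler("xyz",s["tcp_rot"])
    G=Ro.from_euler("xyz",[np.pi,0,yaw]); 
    print("pos",p.round(1),"t",s["clock"],"open",round(s["opening"]*85.4,1)); print("shift",(R.inv().apply(np.array([x,y,z])-p)/50).round(3),"turn",(np.degrees((R.inv()*G).as_rotvec())/6).round(3))
E
python3 - <<'E'
from h import *
rolls=dict(copper=(155,402,21,62,90),blue=(535,423,24,68,83),olive=(533,150,27,74,143),violet=(165,200,30,80,97))
ims={n:cv2.imread(f"pics/raw_{n}0.png") for n in("top","scene")}
for k,(u,v,d,L,a) in rolls.items():
    z=3+d/2; p=ray("top",(112+u/6-.4,150+v/6-.4),z)
    for n in ims:
        try:q=fitroll(n,ims[n],(p[0],p[1],np.radians(a)),z,d,L); print(k,n,p[:2].round(1),np.round(q[:2],1),round(np.degrees(q[2]),1),round(q[3],3))
        except Exception as e: print(k,n,e)
px=np.array([(245,55),(425,112),(232,105),(412,158),(203,160),(390,222),(187,208),(378,275),(155,273),(360,343),(137,325),(345,402),(102,398),(330,467),(80,458),(305,537)])/6+[272-.4,140-.4]
M=[]
for xc,w,l,z in((-79.5,18,80,20),(-30,20,86,21),(22.5,23,92,22),(78,26,98,24)):
    for sx in(-1,1):
        for sy in(-1,1): M.append((xc+sx*w/2,sy*l/2,z))
M=np.array(M)  # image left = world +y = rack -y (rack rotated ~162deg)
W=lambda q:M@Ro.from_euler("z",q[2]).as_matrix().T+[q[0],q[1],0]
s=least_squares(lambda q:(proj("top",W(q))-px).ravel(),[530,-270,np.radians(161.6)],x_scale=[1,1,.01])
q=s.x; print("rack",q[:2].round(1),np.degrees(q[2]),s.fun.reshape(-1,2).round(1).tolist())
for k,xc in zip(rolls,(-79.5,-30,22.5,78)): print(k,(q[:2]+xc*np.array([np.cos(q[2]),np.sin(q[2])])).round(1))
im=cv2.resize(ims["scene"][190:280,225:355],None,fx=6,fy=6,interpolation=cv2.INTER_CUBIC)
for u,v in proj("scene",W(q)): cv2.circle(im,(int((u-225+.4)*6),int((v-190+.4)*6)),2,(0,0,255),-1)
cv2.imwrite("pics/scenerack.png",im)
E
```

```text
copper top [463.5 153.6] [490.9 137.6] 106.3 -0.0
copper scene [463.5 153.6] [501.5 129.6] 114.4 -0.0
blue top [456.2  -4.2] [494.2 -28.2] 107.4 -0.0
blue scene [456.2  -4.2] [494.2 -28.2] 107.4 -0.0
olive top [568.5  -1.2] [595.1  18.1] 147.1 -0.0
olive scene [568.5  -1.2] [555.2 -44.4] 178.5 -0.0
violet top [546.8 151.2] [607.5 147.9] 63.4 -0.0
violet scene [546.8 151.2] [579.2  90.7] 92.4 -117818623569860.9
rack [ 538.2 -286.2] 160.73883225402162 [[-0.5, -0.2], [-0.1, 1.0], [-0.6, -1.8], [-0.2, 0.0], [-0.8, -0.1], [1.0, 1.2], [-0.7, -0.5], [0.5, -0.1], [-0.5, -0.1], [0.8, 0.8], [-0.6, 0.1], [0.3, -0.2], [0.1, -0.6], [0.2, 1.3], [0.2, -0.5], [0.9, -0.2]]
copper [ 613.2 -312.5]
blue [ 566.5 -296.1]
olive [ 516.9 -278.8]
violet [ 464.5 -260.5]h.py:27: RuntimeWarning: overflow encountered in scalar negative
  return -(g&m).sum()/(g|m).sum()
```

View pics/scenerack.png

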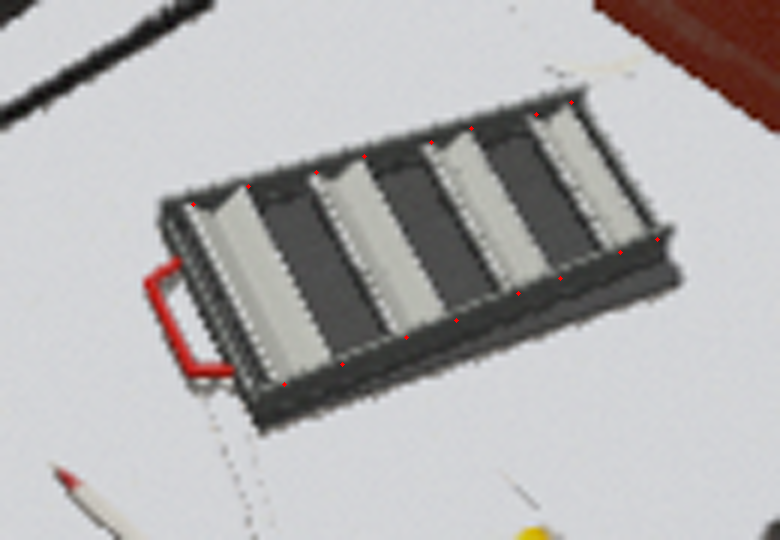

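The rack fit from the top view projects onto the troughs in the scene view to within about 1–2 mm. The roll fit failed on an unsigned overflow, so I'll fix that.

```bash
sed -i 's/return -(g&m).sum()\/(g|m).sum()/return -float((g\&m).sum())\/float((g|m).sum())/' h.py
python3 - <<'E'
from h import *
rolls=dict(copper=(155,402,21,62,90),blue=(535,423,24,68,83),olive=(533,150,27,74,143),violet=(165,200,30,80,97))
ims={n:cv2.imread(f"pics/raw_{n}0.png") for n in("top","scene")}
for k,(u,v,d,L,a) in rolls.items():
    z=3+d/2; p=ray("top",(112+u/6-.4,150+v/6-.4),z)
    for n in ims:
        q=fitroll(n,ims[n],(p[0],p[1],np.radians(a)),z,d,L); print(k,n,p[:2].round(1),np.round(q[:2],1),round(np.degrees(q[2]),1),round(q[3],3))
to(463,154,120,np.radians(90))
E
```

```text
copper top [463.5 153.6] [463.4 157. ] 89.0 0.757
copper scene [463.5 153.6] [462.5 163. ] 90.8 0.815
blue top [456.2  -4.2] [ 4.562e+02 -1.000e-01] 84.1 0.757
blue scene [456.2  -4.2] [455.8   3.7] 81.5 0.788
olive top [568.5  -1.2] [566.4   1.6] 144.7 0.835
olive scene [568.5  -1.2] [565.9   4. ] 147.2 0.1
violet top [546.8 151.2] [546.8 151.2] 106.2 0.633
violet scene [546.8 151.2] [546.4 190.1] 91.2 0.104
pos [266.5 564.9 230.6] t 0.1 open 85.7
shift [-7.061 -5.753  2.22 ] turn [-1.1000e-02  7.0000e-03  1.0791e+01]
```

{"method": "drive_tool", "body": {"plan": [{"x":-0.9,"y":-0.7,"z":0.2,"az":1.35,"hand":45},{"x":-1.8,"y":-1.4,"z":0.5,"az":2.7,"hand":45},{"x":-2.6,"y":-2.1,"z":0.8,"az":4.05,"hand":45},{"x":-3.4,"y":-2.8,"z":1.1,"az":5.4,"hand":45},{"x":-4.2,"y":-3.5,"z":1.4,"az":6.75,"hand":45},{"x":-5.0,"y":-4.1,"z":1.7,"az":8.1,"hand":45},{"x":-5.7,"y":-4.7,"z":2.0,"az":9.45,"hand":45},{"x":-6.3,"y":-5.2,"z":2.2,"az":10.8,"hand":45}], "grip_force": 40}}

```text
invalid input
```

```bash
python3 -c "
from h import *
to(463.5,154,40,np.radians(89.5)); print(monitor.sense()['tcp_rot'])"
```

```text
pos [266.5 564.9 230.6] t 0.1 open 85.7
shift [-7.07  -5.746  3.82 ] turn [-1.1000e-02  7.0000e-03  1.0874e+01]
[-3.14035351e+00 -1.81658966e-05  2.70079579e+00]
```

{"method": "drive_tool", "body": {"plan": [{"x":-0.9,"y":-0.7,"z":0.2,"ax":0,"ay":0,"az":1.35,"hand":45},{"x":-1.8,"y":-1.4,"z":0.5,"ax":0,"ay":0,"az":2.7,"hand":45},{"x":-2.6,"y":-2.1,"z":0.8,"ax":0,"ay":0,"az":4.05,"hand":45},{"x":-3.4,"y":-2.8,"z":1.1,"ax":0,"ay":0,"az":5.4,"hand":45},{"x":-4.2,"y":-3.5,"z":1.4,"ax":0,"ay":0,"az":6.75,"hand":45},{"x":-5.0,"y":-4.1,"z":1.7,"ax":0,"ay":0,"az":8.1,"hand":45},{"x":-5.7,"y":-4.7,"z":2.0,"ax":0,"ay":0,"az":9.45,"hand":45},{"x":-6.3,"y":-5.2,"z":2.2,"ax":0,"ay":0,"az":10.8,"hand":45}], "grip_force": 40}}

```text
clock: 0.9
eef_pos: [431.4, 214.3, 127.0]
tcp_rot: [-3.142, -0.0, 1.564]
contact_force: [0.7, 0.2, 0.4]
opening: 0.53
grasp_force: 0.0
```

```bash
python3 -c "
from h import *
to(463.5,154,40,np.radians(89.5)); print(monitor.sense()['tcp_rot'])"
```

```text
pos [431.4 214.3 127. ] t 0.9 open 45.3
shift [-1.201  0.649  1.74 ] turn [-0.    -0.     0.021]
[-3.14158066e+00 -6.95253420e-06  1.56429711e+00]
```

{"method": "drive_tool", "body": {"plan": [{"x":-0.4,"y":0.23,"z":0.5,"ax":0,"ay":0,"az":0,"hand":45},{"x":-0.82,"y":0.46,"z":1.0,"ax":0,"ay":0,"az":0,"hand":45},{"x":-0.82,"y":0.46,"z":1.5,"ax":0,"ay":0,"az":0,"hand":45},{"x":-0.82,"y":0.46,"z":1.6,"ax":0,"ay":0,"az":0,"hand":45},{"x":-0.82,"y":0.46,"z":1.6,"ax":0,"ay":0,"az":0,"hand":45},{"x":-0.82,"y":0.46,"z":1.6,"ax":0,"ay":0,"az":0,"hand":45}]}}

```text
clock: 1.5
eef_pos: [454.4, 175.7, 48.4]
tcp_rot: [3.141, -0.0, 1.571]
contact_force: [-0.4, -0.1, 0.3]
opening: 0.527
grasp_force: 0.0
```

```bash
python3 - <<'E'
from h import *
im=np.ascontiguousarray(imaging.grab_frame("scene")[:,:,::-1]); 
to(463.5,154,5,np.radians(89.5))
cv2.imwrite("pics/c1.png",cv2.resize(im[100:220,120:280],None,fx=5,fy=5,interpolation=cv2.INTER_CUBIC))
E
```

```text
pos [454.6 175.8  48.6] t 1.55 open 45.2
shift [-0.436  0.176  0.873] turn [ 0.014 -0.006  0.082]
```

View pics/c1.png

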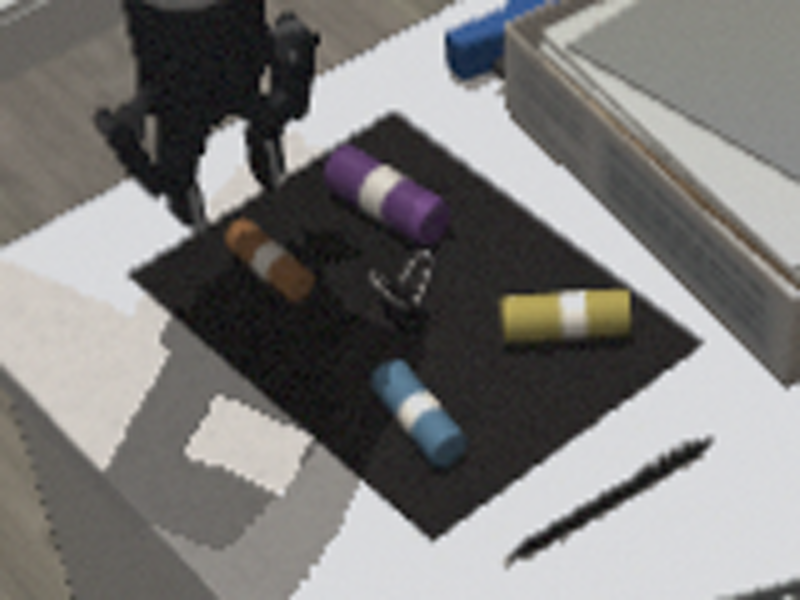

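The open gripper, fingers at (190,215) and (270,175), stands about 22 mm short of the copper roll at (268,260). I'll shift over and go down.

{"method": "drive_tool", "body": {"plan": [{"x":-0.43,"y":0.17,"z":0,"ax":0,"ay":0,"az":0.08,"hand":45},{"x":-0.43,"y":0.17,"z":0.0,"ax":0,"ay":0,"az":0.08,"hand":45},{"x":-0.43,"y":0.17,"z":0.3,"ax":0,"ay":0,"az":0.08,"hand":45},{"x":-0.43,"y":0.17,"z":0.6,"ax":0,"ay":0,"az":0.08,"hand":45},{"x":-0.43,"y":0.17,"z":0.8,"ax":0,"ay":0,"az":0.08,"hand":45},{"x":-0.43,"y":0.17,"z":0.86,"ax":0,"ay":0,"az":0.08,"hand":45},{"x":-0.43,"y":0.17,"z":0.86,"ax":0,"ay":0,"az":0.08,"hand":45},{"x":-0.43,"y":0.17,"z":0.86,"ax":0,"ay":0,"az":0.08,"hand":45}]}}

```text
clock: 2.35
eef_pos: [462.8, 153.8, 5.0]
tcp_rot: [3.141, -0.0, 1.562]
contact_force: [-0.0, 0.4, 0.1]
opening: 0.526
grasp_force: 0.0
```

```bash
python3 -c "
from h import *
to(463.5,154,5,np.radians(89.5)); print(monitor.sense()['contact_force'])"
```

```text
pos [462.8 153.8   5. ] t 2.35 open 44.9
shift [0.004 0.013 0.001] turn [ 0.005 -0.002 -0.004]
[-0.01301913  0.35215224  0.09057371]
```

Spot on. Now close, then lift.

{"method": "drive_tool", "body": {"plan": [{"x":0,"y":0,"z":0,"ax":0,"ay":0,"az":0,"hand":12},{"x":0,"y":0,"z":0,"ax":0,"ay":0,"az":0,"hand":12},{"x":0,"y":0,"z":0,"ax":0,"ay":0,"az":0,"hand":12},{"x":0,"y":0,"z":0,"ax":0,"ay":0,"az":0,"hand":12},{"x":0,"y":0,"z":0,"ax":0,"ay":0,"az":0,"hand":12},{"x":0,"y":0,"z":-0.2,"ax":0,"ay":0,"az":0,"hand":12},{"x":0,"y":0,"z":-0.6,"ax":0,"ay":0,"az":0,"hand":12},{"x":0,"y":0,"z":-1.0,"ax":0,"ay":0,"az":0,"hand":12}], "grip_force": 40}}

```text
clock: 3.15
eef_pos: [462.1, 153.4, 55.5]
tcp_rot: [-3.141, 0.0, 1.561]
contact_force: [0.6, 1.1, -2.2]
opening: 0.228
grasp_force: 39.2
```

```bash
python3 -c "
from h import *
to(613.2,-312.5,80,np.radians(70.7)); print(monitor.sense()['grasp_force'])"
```

```text
pos [462.1 153.4  55.5] t 3.15 open 19.4
shift [-9.289  3.109 -0.491] turn [-0.008  0.004  3.126]
39.16361689567566
```

{"method": "drive_tool", "body": {"plan": [{"x":-0.3,"y":0.1,"z":-0.5,"ax":0,"ay":0,"az":0.1,"hand":12},{"x":-0.9,"y":0.3,"z":-0.8,"ax":0,"ay":0,"az":0.3,"hand":12},{"x":-1.6,"y":0.5,"z":-0.8,"ax":0,"ay":0,"az":0.5,"hand":12},{"x":-2.4,"y":0.8,"z":-0.8,"ax":0,"ay":0,"az":0.8,"hand":12},{"x":-3.2,"y":1.1,"z":-0.8,"ax":0,"ay":0,"az":1.1,"hand":12},{"x":-4.0,"y":1.3,"z":-0.8,"ax":0,"ay":0,"az":1.4,"hand":12},{"x":-4.8,"y":1.6,"z":-0.8,"ax":0,"ay":0,"az":1.7,"hand":12},{"x":-5.6,"y":1.9,"z":-0.8,"ax":0,"ay":0,"az":2.0,"hand":12}]}}

```text
clock: 3.95
eef_pos: [555.0, -129.1, 95.3]
tcp_rot: [3.141, -0.0, 1.35]
contact_force: [1.0, 0.5, -2.2]
opening: 0.228
grasp_force: 39.3
```

```bash
python3 -c "
from h import *
to(613.2,-312.5,75,np.radians(70.7)); print(monitor.sense()['grasp_force'])"
```

```text
pos [ 555.  -129.1   95.3] t 3.95 open 19.5
shift [-3.325  1.938  0.406] turn [ 1.000e-03 -1.000e-03  1.112e+00]
39.333200454711914
```

{"method": "drive_tool", "body": {"plan": [{"x":-0.7,"y":0.4,"z":0.0,"ax":0,"ay":0,"az":0.25,"hand":12},{"x":-1.4,"y":0.8,"z":0.0,"ax":0,"ay":0,"az":0.5,"hand":12},{"x":-2.0,"y":1.15,"z":0.1,"ax":0,"ay":0,"az":0.8,"hand":12},{"x":-2.6,"y":1.5,"z":0.2,"ax":0,"ay":0,"az":1.0,"hand":12},{"x":-3.0,"y":1.75,"z":0.2,"ax":0,"ay":0,"az":1.0,"hand":12},{"x":-3.1,"y":1.8,"z":0.2,"ax":0,"ay":0,"az":1.0,"hand":12},{"x":-3.1,"y":1.8,"z":0.2,"ax":0,"ay":0,"az":1.0,"hand":12},{"x":-3.1,"y":1.8,"z":0.2,"ax":0,"ay":0,"az":1.0,"hand":12}]}}

```text
clock: 4.75
eef_pos: [608.5, -297.1, 84.7]
tcp_rot: [-3.141, -0.0, 1.247]
contact_force: [-0.4, -0.3, -1.9]
opening: 0.224
grasp_force: 39.2
```

```bash
python3 - <<'E'
from h import *
im=np.ascontiguousarray(imaging.grab_frame("scene")[:,:,::-1])
to(613.2,-312.5,35,np.radians(70.7))
cv2.imwrite("pics/c2.png",cv2.resize(im[130:280,200:400],None,fx=4,fy=4,interpolation=cv2.INTER_CUBIC))
E
```

```text
pos [ 608.6 -296.9   84.7] t 4.8 open 19.7
shift [-0.268  0.187  0.994] turn [-0.009 -0.003  0.134]
```

View pics/c2.png

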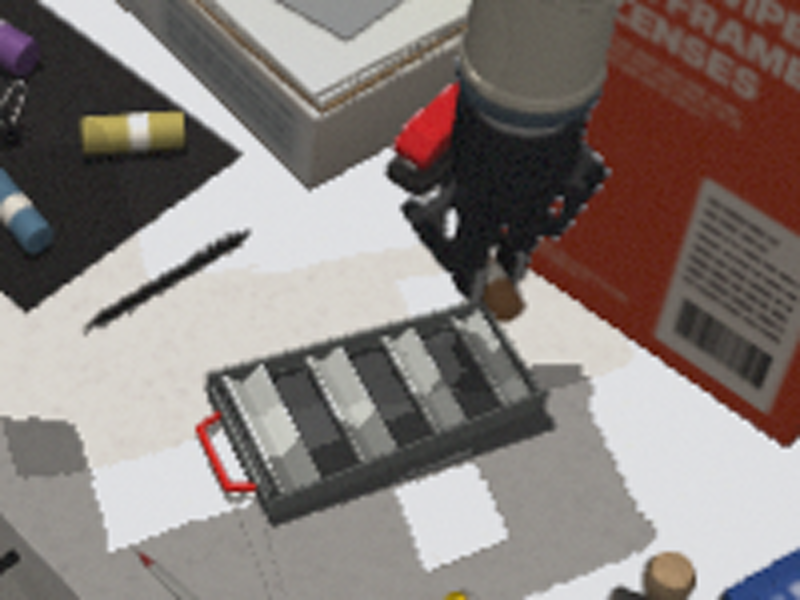

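The copper roll is held level between the fingers at (505,295), just above the narrow trough at (500,345). Fine-align, then lower in steps.

{"method": "drive_tool", "body": {"plan": [{"x":-0.15,"y":0.1,"z":0.0,"ax":0,"ay":0,"az":0.13,"hand":12},{"x":-0.27,"y":0.19,"z":0.0,"ax":0,"ay":0,"az":0.13,"hand":12},{"x":-0.27,"y":0.19,"z":0.2,"ax":0,"ay":0,"az":0.13,"hand":12},{"x":-0.27,"y":0.19,"z":0.5,"ax":0,"ay":0,"az":0.13,"hand":12},{"x":-0.27,"y":0.19,"z":0.8,"ax":0,"ay":0,"az":0.13,"hand":12},{"x":-0.27,"y":0.19,"z":0.95,"ax":0,"ay":0,"az":0.13,"hand":12},{"x":-0.27,"y":0.19,"z":0.95,"ax":0,"ay":0,"az":0.13,"hand":12},{"x":-0.27,"y":0.19,"z":0.95,"ax":0,"ay":0,"az":0.13,"hand":12}]}}

```text
clock: 5.6
eef_pos: [613.8, -313.8, 36.7]
tcp_rot: [-3.141, -0.0, 1.234]
contact_force: [-0.6, 0.6, -1.9]
opening: 0.228
grasp_force: 39.2
```

```bash
python3 - <<'E'
from h import *
ims={n:np.ascontiguousarray(imaging.grab_frame(n)[:,:,::-1]) for n in("scene","top")}
to(613.2,-312.5,18,np.radians(70.7))
a=cv2.resize(ims["scene"][180:270,290:360],None,fx=5.5,fy=5.5,interpolation=cv2.INTER_CUBIC)
b=cv2.resize(ims["top"][130:220,290:360],None,fx=5.5,fy=5.5,interpolation=cv2.INTER_CUBIC)
cv2.imwrite("pics/c3.png",np.hstack([a,b]))
E
```

```text
pos [ 614.3 -314.2   37.6] t 5.7 open 19.1
shift [ 0.024 -0.033  0.392] turn [ 0.009  0.001 -0.002]
```

View pics/c3.png

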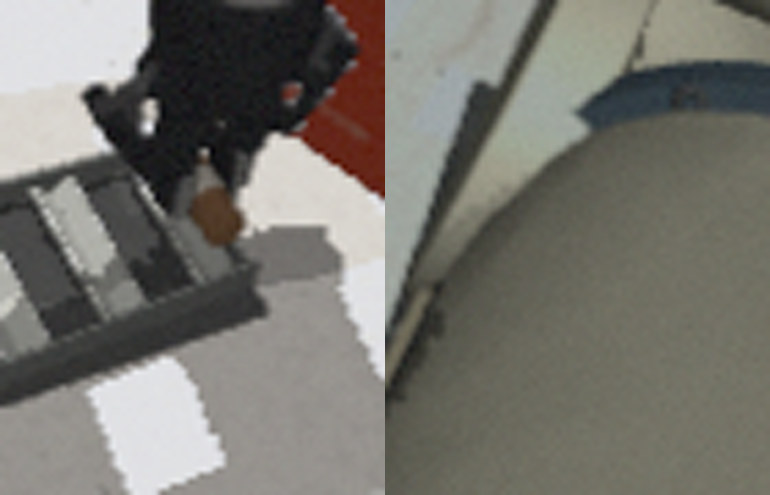

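The roll's near end at (215,215) is over the narrow trough. The top view is blocked by the arm. Lowering gently.

{"method": "drive_tool", "body": {"plan": [{"x":0.02,"y":-0.03,"z":0.0,"ax":0,"ay":0,"az":0,"hand":12},{"x":0.02,"y":-0.03,"z":0.1,"ax":0,"ay":0,"az":0,"hand":12},{"x":0.02,"y":-0.03,"z":0.2,"ax":0,"ay":0,"az":0,"hand":12},{"x":0.02,"y":-0.03,"z":0.28,"ax":0,"ay":0,"az":0,"hand":12},{"x":0.02,"y":-0.03,"z":0.33,"ax":0,"ay":0,"az":0,"hand":12},{"x":0.02,"y":-0.03,"z":0.36,"ax":0,"ay":0,"az":0,"hand":12},{"x":0.02,"y":-0.03,"z":0.36,"ax":0,"ay":0,"az":0,"hand":12}]}}

```text
clock: 6.4
eef_pos: [612.6, -312.4, 19.8]
tcp_rot: [-3.141, -0.0, 1.234]
contact_force: [-3.2, 2.4, 7.2]
opening: 0.225
grasp_force: 43.1
```

```bash
python3 -c "
from h import *
to(613.2,-312.5,17.5,np.radians(70.7)); print(monitor.sense()['contact_force'])"
```

```text
pos [ 612.6 -312.4   19.8] t 6.4 open 19.2
shift [0.002 0.012 0.047] turn [-0.007 -0.001 -0.003]
[-3.1917975   2.36081532  7.15252843]
```

{"method": "drive_tool", "body": {"plan": [{"x":0,"y":-0.03,"z":0.0,"ax":0,"ay":0,"az":0,"hand":12},{"x":0,"y":-0.03,"z":0.02,"ax":0,"ay":0,"az":0,"hand":12},{"x":0,"y":-0.03,"z":0.02,"ax":0,"ay":0,"az":0,"hand":12}]}}

```text
clock: 6.7
eef_pos: [611.7, -312.2, 19.1]
tcp_rot: [3.141, 0.0, 1.234]
contact_force: [-2.7, 2.0, 9.3]
opening: 0.227
grasp_force: 43.8
```

{"method": "drive_tool", "body": {"plan": [{"x":0,"y":0,"z":0.0,"ax":0,"ay":0,"az":0,"hand":24},{"x":0,"y":0,"z":0,"ax":0,"ay":0,"az":0,"hand":28},{"x":0,"y":0,"z":0,"ax":0,"ay":0,"az":0,"hand":33},{"x":0,"y":0,"z":0,"ax":0,"ay":0,"az":0,"hand":33},{"x":0,"y":0,"z":-0.2,"ax":0,"ay":0,"az":0,"hand":33},{"x":0,"y":0,"z":-0.6,"ax":0,"ay":0,"az":0,"hand":33},{"x":0,"y":0,"z":-1.2,"ax":0,"ay":0,"az":0,"hand":33},{"x":0,"y":0,"z":-1.8,"ax":0,"ay":0,"az":0,"hand":33}]}}

```text
clock: 7.5
eef_pos: [611.2, -312.0, 109.4]
tcp_rot: [-3.141, -0.0, 1.234]
contact_force: [1.0, -0.5, 0.3]
opening: 0.39
grasp_force: 0.0
```

```bash
python3 -c "
from h import *
to(456,-3,70,np.radians(83))"
```

```text
pos [ 611.2 -312.   109.4] t 7.5 open 33.3
shift [ 4.805 -4.972  0.79 ] turn [-5.000e-03 -1.000e-03 -2.053e+00]
```

{"method": "drive_tool", "body": {"plan": [{"x":0.4,"y":-0.4,"z":0,"ax":0,"ay":0,"az":-0.2,"hand":48},{"x":1.0,"y":-1.05,"z":0,"ax":0,"ay":0,"az":-0.5,"hand":48},{"x":1.65,"y":-1.7,"z":0,"ax":0,"ay":0,"az":-0.8,"hand":48},{"x":2.3,"y":-2.4,"z":0,"ax":0,"ay":0,"az":-1.1,"hand":48},{"x":2.95,"y":-3.05,"z":0.1,"ax":0,"ay":0,"az":-1.4,"hand":48},{"x":3.6,"y":-3.7,"z":0.3,"ax":0,"ay":0,"az":-1.7,"hand":48},{"x":4.2,"y":-4.35,"z":0.5,"ax":0,"ay":0,"az":-2.05,"hand":48},{"x":4.8,"y":-4.97,"z":0.7,"ax":0,"ay":0,"az":-2.05,"hand":48}]}}

```text
clock: 8.3
eef_pos: [455.6, -2.0, 73.6]
tcp_rot: [3.14, -0.0, 1.449]
contact_force: [-0.2, 0.4, -0.4]
opening: 0.563
grasp_force: 0.0
```

{"method": "drive_tool", "body": {"plan": [{"x":0,"y":0,"z":0.3,"ax":0,"ay":0,"az":0,"hand":48},{"x":0,"y":0,"z":0.4,"ax":0,"ay":0,"az":0,"hand":48},{"x":0,"y":0,"z":0.4,"ax":0,"ay":0,"az":0,"hand":48},{"x":0,"y":0,"z":0.4,"ax":0,"ay":0,"az":0,"hand":48}]}}

```text
clock: 8.7
eef_pos: [457.2, -4.0, 53.7]
tcp_rot: [3.141, -0.0, 1.447]
contact_force: [0.1, -0.2, 0.4]
opening: 0.564
grasp_force: 0.0
```

```bash
python3 - <<'E'
from h import *
im=np.ascontiguousarray(imaging.grab_frame("scene")[:,:,::-1])
to(456,-2,6,np.radians(83))
cv2.imwrite("pics/c4.png",cv2.resize(im[130:280,160:360],None,fx=4,fy=4,interpolation=cv2.INTER_CUBIC))
E
```

```text
pos [457.2  -4.   53.7] t 8.75 open 47.9
shift [ 0.037 -0.03   0.954] turn [ 0.011 -0.001 -0.014]
```

View pics/c4.png

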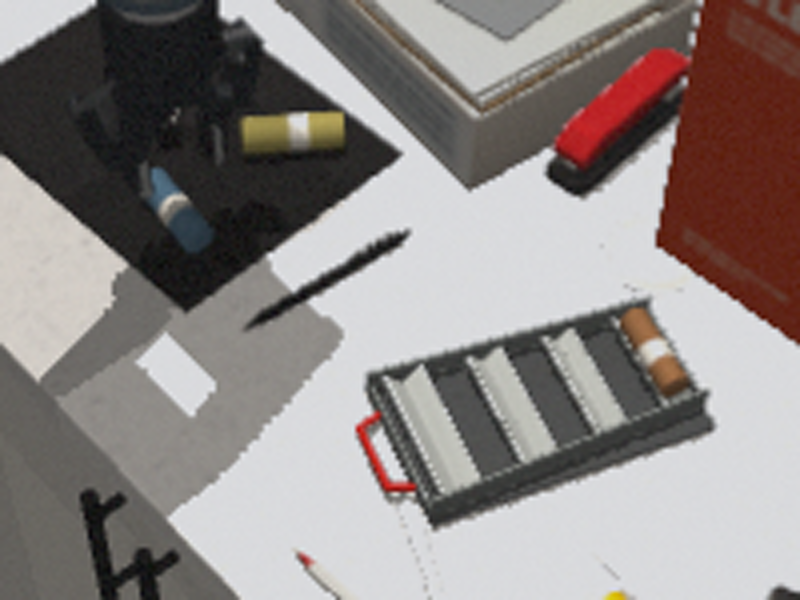

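Copper lies in the narrow trough at (655,350), and the gripper is over the blue roll at (180,210). Down, grip, lift.

{"method": "drive_tool", "body": {"plan": [{"x":0.04,"y":-0.03,"z":0.2,"ax":0,"ay":0,"az":0,"hand":48},{"x":0.04,"y":-0.03,"z":0.5,"ax":0,"ay":0,"az":0,"hand":48},{"x":0.04,"y":-0.03,"z":0.8,"ax":0,"ay":0,"az":0,"hand":48},{"x":0.04,"y":-0.03,"z":0.95,"ax":0,"ay":0,"az":0,"hand":48},{"x":0.04,"y":-0.03,"z":0.95,"ax":0,"ay":0,"az":0,"hand":48},{"x":0.04,"y":-0.03,"z":0.95,"ax":0,"ay":0,"az":0,"hand":48},{"x":0.04,"y":-0.03,"z":0.95,"ax":0,"ay":0,"az":0,"hand":14},{"x":0.04,"y":-0.03,"z":0.95,"ax":0,"ay":0,"az":0,"hand":14}]}}

```text
clock: 9.55
eef_pos: [455.5, -1.2, 6.2]
tcp_rot: [3.141, -0.0, 1.448]
contact_force: [-1.4, -0.9, 9.2]
opening: 0.26
grasp_force: 38.7
```

{"method": "drive_tool", "body": {"plan": [{"x":0,"y":0,"z":0,"ax":0,"ay":0,"az":0,"hand":14},{"x":0,"y":0,"z":0,"ax":0,"ay":0,"az":0,"hand":14},{"x":0,"y":0,"z":0,"ax":0,"ay":0,"az":0,"hand":14},{"x":0,"y":0,"z":-0.2,"ax":0,"ay":0,"az":0,"hand":14},{"x":0,"y":0,"z":-0.7,"ax":0,"ay":0,"az":0,"hand":14},{"x":0,"y":0,"z":-1.2,"ax":0,"ay":0,"az":0,"hand":14},{"x":0,"y":0,"z":-1.6,"ax":0,"ay":0,"az":0,"hand":14}]}}

```text
clock: 10.25
eef_pos: [455.1, -1.2, 87.4]
tcp_rot: [3.141, -0.0, 1.448]
contact_force: [0.1, 0.1, -2.0]
opening: 0.26
grasp_force: 39.6
```

```bash
python3 -c "
from h import *
to(566,-295.7,85,np.radians(70.7))"
```

```text
pos [455.1  -1.2  87.4] t 10.25 open 22.2
shift [-5.576  2.921  0.049] turn [ 7.000e-03 -2.000e-03  2.047e+00]
```

{"method": "drive_tool", "body": {"plan": [{"x":-0.5,"y":0.25,"z":0,"ax":0,"ay":0,"az":0.2,"hand":14},{"x":-1.2,"y":0.6,"z":0,"ax":0,"ay":0,"az":0.5,"hand":14},{"x":-1.95,"y":1.0,"z":0,"ax":0,"ay":0,"az":0.8,"hand":14},{"x":-2.7,"y":1.4,"z":0,"ax":0,"ay":0,"az":1.1,"hand":14},{"x":-3.45,"y":1.8,"z":0,"ax":0,"ay":0,"az":1.4,"hand":14},{"x":-4.2,"y":2.2,"z":0,"ax":0,"ay":0,"az":1.7,"hand":14},{"x":-4.95,"y":2.6,"z":0,"ax":0,"ay":0,"az":2.0,"hand":14},{"x":-5.5,"y":2.9,"z":0,"ax":0,"ay":0,"az":2.05,"hand":14}]}}

```text
clock: 11.05
eef_pos: [565.9, -294.4, 86.4]
tcp_rot: [3.141, 0.0, 1.232]
contact_force: [0.5, 1.1, -1.2]
opening: 0.259
grasp_force: 39.8
```

{"method": "drive_tool", "body": {"plan": [{"x":0,"y":0,"z":0,"ax":0,"ay":0,"az":0,"hand":14},{"x":0,"y":0,"z":0.3,"ax":0,"ay":0,"az":0,"hand":14},{"x":0,"y":0,"z":0.7,"ax":0,"ay":0,"az":0,"hand":14},{"x":0,"y":0,"z":0.9,"ax":0,"ay":0,"az":0,"hand":14},{"x":0,"y":0,"z":0.9,"ax":0,"ay":0,"az":0,"hand":14},{"x":0,"y":0,"z":0.9,"ax":0,"ay":0,"az":0,"hand":14}]}}

```text
clock: 11.65
eef_pos: [565.1, -291.0, 40.5]
tcp_rot: [-3.141, -0.0, 1.234]
contact_force: [0.1, 1.0, -1.6]
opening: 0.259
grasp_force: 39.8
```

```bash
python3 - <<'E'
from h import *
im=np.ascontiguousarray(imaging.grab_frame("scene")[:,:,::-1])
to(566,-295.7,21,np.radians(70.7))
cv2.imwrite("pics/c5.png",cv2.resize(im[150:290,230:390],None,fx=4,fy=4,interpolation=cv2.INTER_CUBIC))
E
```

```text
pos [ 565.6 -291.4   41.1] t 11.7 open 22.4
shift [-0.077  0.036  0.401] turn [0.003 0.    0.003]
```

View pics/c5.png

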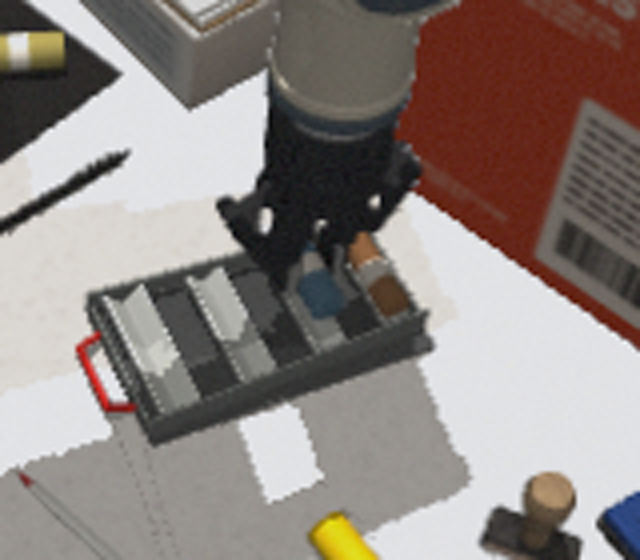

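Blue is held at (320,295) over the second trough, clear of the copper roll. Lower it.

{"method": "drive_tool", "body": {"plan": [{"x":-0.08,"y":0.02,"z":0,"ax":0,"ay":0,"az":0,"hand":14},{"x":-0.08,"y":0.02,"z":0.1,"ax":0,"ay":0,"az":0,"hand":14},{"x":-0.08,"y":0.02,"z":0.2,"ax":0,"ay":0,"az":0,"hand":14},{"x":-0.08,"y":0.02,"z":0.3,"ax":0,"ay":0,"az":0,"hand":14},{"x":-0.08,"y":0.02,"z":0.36,"ax":0,"ay":0,"az":0,"hand":14},{"x":-0.08,"y":0.02,"z":0.4,"ax":0,"ay":0,"az":0,"hand":14},{"x":-0.08,"y":0.02,"z":0.4,"ax":0,"ay":0,"az":0,"hand":14}]}}

```text
clock: 12.4
eef_pos: [564.8, -295.8, 20.4]
tcp_rot: [-3.141, -0.0, 1.234]
contact_force: [-0.8, 0.4, -1.8]
opening: 0.264
grasp_force: 40.0
```

{"method": "drive_tool", "body": {"plan": [{"x":0,"y":0,"z":0.02,"ax":0,"ay":0,"az":0,"hand":14},{"x":0,"y":0,"z":0.02,"ax":0,"ay":0,"az":0,"hand":26},{"x":0,"y":0,"z":0.02,"ax":0,"ay":0,"az":0,"hand":31},{"x":0,"y":0,"z":0.02,"ax":0,"ay":0,"az":0,"hand":36},{"x":0,"y":0,"z":0.02,"ax":0,"ay":0,"az":0,"hand":36},{"x":0,"y":0,"z":-0.3,"ax":0,"ay":0,"az":0,"hand":36},{"x":0,"y":0,"z":-0.9,"ax":0,"ay":0,"az":0,"hand":36},{"x":0,"y":0,"z":-1.6,"ax":0,"ay":0,"az":0,"hand":36}]}}

```text
clock: 13.2
eef_pos: [564.3, -295.6, 101.6]
tcp_rot: [-3.14, -0.0, 1.234]
contact_force: [1.3, -0.5, 0.3]
opening: 0.421
grasp_force: 0.0
```

```bash
python3 -c "
from h import *
to(567,1,65,np.radians(144.7))"
```

```text
pos [ 564.3 -295.6  101.6] t 13.2 open 35.9
shift [ 5.616 -1.91   0.736] turn [ -0.013  -0.013 -12.336]
```

{"method": "drive_tool", "body": {"plan": [{"x":0.4,"y":-0.1,"z":0,"ax":0,"ay":0,"az":-1.35,"hand":50},{"x":1.1,"y":-0.4,"z":0,"ax":0,"ay":0,"az":-2.7,"hand":50},{"x":1.9,"y":-0.65,"z":0,"ax":0,"ay":0,"az":-4.05,"hand":50},{"x":2.7,"y":-0.9,"z":0,"ax":0,"ay":0,"az":-5.4,"hand":50},{"x":3.5,"y":-1.2,"z":0.1,"ax":0,"ay":0,"az":-6.75,"hand":50},{"x":4.3,"y":-1.5,"z":0.3,"ax":0,"ay":0,"az":-8.1,"hand":50},{"x":5.1,"y":-1.75,"z":0.5,"ax":0,"ay":0,"az":-9.45,"hand":50},{"x":5.6,"y":-1.9,"z":0.7,"ax":0,"ay":0,"az":-10.8,"hand":50}]}}

```text
clock: 14.0
eef_pos: [568.2, 2.3, 66.6]
tcp_rot: [3.14, 0.001, 2.372]
contact_force: [0.7, -1.2, -0.8]
opening: 0.585
grasp_force: 0.0
```

{"method": "drive_tool", "body": {"plan": [{"x":0,"y":0,"z":0.1,"ax":0,"ay":0,"az":-1.3,"hand":50},{"x":0,"y":0,"z":0.2,"ax":0,"ay":0,"az":-1.5,"hand":50},{"x":0,"y":0,"z":0.2,"ax":0,"ay":0,"az":-1.5,"hand":50},{"x":0,"y":0,"z":0.2,"ax":0,"ay":0,"az":-1.5,"hand":50}]}}

```text
clock: 14.4
eef_pos: [568.1, -0.9, 56.1]
tcp_rot: [3.141, 0.0, 2.518]
contact_force: [-0.7, -0.4, 0.9]
opening: 0.589
grasp_force: 0.0
```

```bash
python3 - <<'E'
from h import *
im=np.ascontiguousarray(imaging.grab_frame("scene")[:,:,::-1])
to(567,1,8,np.radians(144.7))
cv2.imwrite("pics/c6.png",cv2.resize(im[110:280,140:360],None,fx=3.5,fy=3.5,interpolation=cv2.INTER_CUBIC))
E
```

```text
pos [568.2  -1.   56.2] t 14.45 open 50.4
shift [0.043 0.017 0.963] turn [ 0.003  0.005 -0.069]
```

View pics/c6.png

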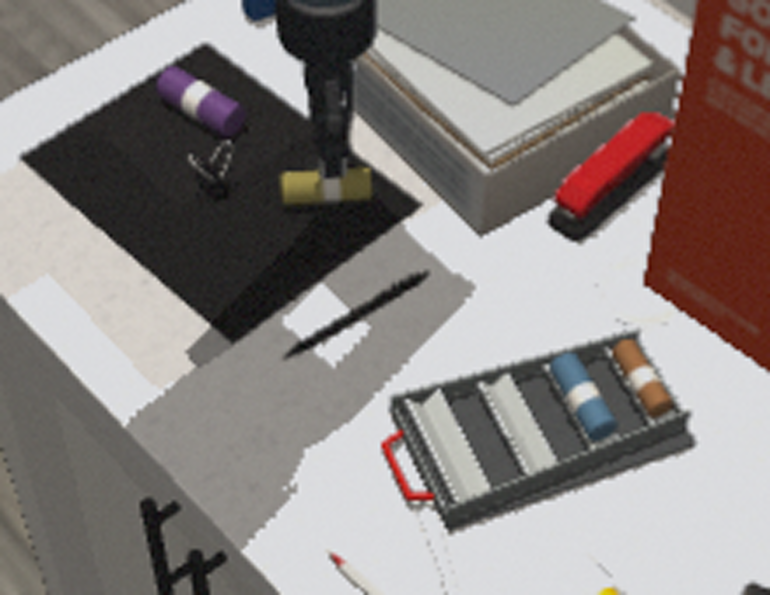

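Copper (642,377) and blue (583,397) are seated. The gripper is centred on the olive band at (330,185).

{"method": "drive_tool", "body": {"plan": [{"x":0.04,"y":0.02,"z":0.2,"ax":0,"ay":0,"az":-0.07,"hand":50},{"x":0.04,"y":0.02,"z":0.5,"ax":0,"ay":0,"az":-0.07,"hand":50},{"x":0.04,"y":0.02,"z":0.8,"ax":0,"ay":0,"az":-0.07,"hand":50},{"x":0.04,"y":0.02,"z":0.96,"ax":0,"ay":0,"az":-0.07,"hand":50},{"x":0.04,"y":0.02,"z":0.96,"ax":0,"ay":0,"az":-0.07,"hand":50},{"x":0.04,"y":0.02,"z":0.96,"ax":0,"ay":0,"az":-0.07,"hand":50},{"x":0.04,"y":0.02,"z":0.96,"ax":0,"ay":0,"az":-0.07,"hand":16},{"x":0.04,"y":0.02,"z":0.96,"ax":0,"ay":0,"az":-0.07,"hand":16}]}}

```text
clock: 15.25
eef_pos: [567.5, 1.8, 8.3]
tcp_rot: [3.141, 0.001, 2.529]
contact_force: [-1.6, 0.6, 2.4]
opening: 0.294
grasp_force: 39.1
```

{"method": "drive_tool", "body": {"plan": [{"x":0,"y":0,"z":0,"ax":0,"ay":0,"az":0,"hand":16},{"x":0,"y":0,"z":0,"ax":0,"ay":0,"az":0,"hand":16},{"x":0,"y":0,"z":0,"ax":0,"ay":0,"az":0,"hand":16},{"x":0,"y":0,"z":-0.2,"ax":0,"ay":0,"az":0,"hand":16},{"x":0,"y":0,"z":-0.7,"ax":0,"ay":0,"az":0,"hand":16},{"x":0,"y":0,"z":-1.2,"ax":0,"ay":0,"az":0,"hand":16},{"x":0,"y":0,"z":-1.6,"ax":0,"ay":0,"az":0,"hand":16}]}}

```text
clock: 15.95
eef_pos: [566.8, 1.6, 89.1]
tcp_rot: [3.142, 0.0, 2.529]
contact_force: [0.2, 0.1, -2.5]
opening: 0.293
grasp_force: 39.7
```

```bash
python3 -c "
from h import *
to(516.4,-278.8,88,np.radians(70.7))"
```

```text
pos [566.8   1.6  89.1] t 15.95 open 25.0
shift [-2.4   -5.168  0.023] turn [1.0000e-03 2.0000e-03 1.2367e+01]
```

{"method": "drive_tool", "body": {"plan": [{"x":-0.2,"y":-0.4,"z":0,"ax":0,"ay":0,"az":1.2,"hand":16},{"x":-0.5,"y":-1.0,"z":0,"ax":0,"ay":0,"az":2.5,"hand":16},{"x":-0.8,"y":-1.7,"z":0,"ax":0,"ay":0,"az":3.8,"hand":16},{"x":-1.15,"y":-2.4,"z":0,"ax":0,"ay":0,"az":5.1,"hand":16},{"x":-1.45,"y":-3.1,"z":0,"ax":0,"ay":0,"az":6.4,"hand":16},{"x":-1.8,"y":-3.8,"z":0,"ax":0,"ay":0,"az":7.7,"hand":16},{"x":-2.1,"y":-4.5,"z":0,"ax":0,"ay":0,"az":9.0,"hand":16},{"x":-2.4,"y":-5.1,"z":0,"ax":0,"ay":0,"az":10.3,"hand":16}]}}

```text
clock: 16.75
eef_pos: [517.4, -277.6, 87.9]
tcp_rot: [-3.141, 0.0, 1.444]
contact_force: [0.9, 0.3, -1.8]
opening: 0.289
grasp_force: 39.7
```

{"method": "drive_tool", "body": {"plan": [{"x":0,"y":0,"z":0,"ax":0,"ay":0,"az":1.2,"hand":16},{"x":0,"y":0,"z":0.3,"ax":0,"ay":0,"az":2.0,"hand":16},{"x":0,"y":0,"z":0.6,"ax":0,"ay":0,"az":2.0,"hand":16},{"x":0,"y":0,"z":0.6,"ax":0,"ay":0,"az":2.0,"hand":16},{"x":0,"y":0,"z":0.6,"ax":0,"ay":0,"az":2.0,"hand":16}]}}

```text
clock: 17.25
eef_pos: [518.0, -275.5, 57.2]
tcp_rot: [-3.14, -0.0, 1.243]
contact_force: [0.2, -0.7, -2.8]
opening: 0.291
grasp_force: 39.7
```

```bash
python3 - <<'E'
from h import *
im=np.ascontiguousarray(imaging.grab_frame("scene")[:,:,::-1])
to(516.4,-278.8,22.5,np.radians(70.7))
cv2.imwrite("pics/c7.png",cv2.resize(im[150:290,230:390],None,fx=4,fy=4,interpolation=cv2.INTER_CUBIC))
E
```

```text
pos [ 518.5 -275.7   57.7] t 17.3 open 24.9
shift [-0.073 -0.019  0.704] turn [-0.004 -0.     0.087]
```

View pics/c7.png

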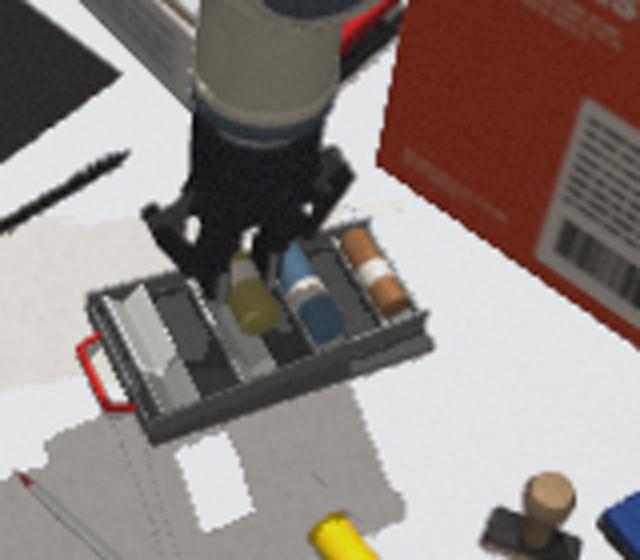

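Olive is held at (253,300) above the third trough. Align and lower.

{"method": "drive_tool", "body": {"plan": [{"x":-0.07,"y":-0.03,"z":0,"ax":0,"ay":0,"az":0.09,"hand":16},{"x":-0.07,"y":-0.03,"z":0.15,"ax":0,"ay":0,"az":0.09,"hand":16},{"x":-0.07,"y":-0.03,"z":0.3,"ax":0,"ay":0,"az":0.09,"hand":16},{"x":-0.07,"y":-0.03,"z":0.45,"ax":0,"ay":0,"az":0.09,"hand":16},{"x":-0.07,"y":-0.03,"z":0.58,"ax":0,"ay":0,"az":0.09,"hand":16},{"x":-0.07,"y":-0.03,"z":0.67,"ax":0,"ay":0,"az":0.09,"hand":16},{"x":-0.07,"y":-0.03,"z":0.7,"ax":0,"ay":0,"az":0.09,"hand":16},{"x":-0.07,"y":-0.03,"z":0.7,"ax":0,"ay":0,"az":0.09,"hand":16}]}}

```text
clock: 18.1
eef_pos: [515.4, -278.5, 22.5]
tcp_rot: [-3.14, -0.0, 1.232]
contact_force: [-2.0, 1.6, 0.7]
opening: 0.295
grasp_force: 40.0
```

{"method": "drive_tool", "body": {"plan": [{"x":0,"y":0,"z":0.02,"ax":0,"ay":0,"az":0,"hand":16},{"x":0,"y":0,"z":0.02,"ax":0,"ay":0,"az":0,"hand":29},{"x":0,"y":0,"z":0.02,"ax":0,"ay":0,"az":0,"hand":34},{"x":0,"y":0,"z":0.02,"ax":0,"ay":0,"az":0,"hand":39},{"x":0,"y":0,"z":0.02,"ax":0,"ay":0,"az":0,"hand":39},{"x":0,"y":0,"z":-0.3,"ax":0,"ay":0,"az":0,"hand":39},{"x":0,"y":0,"z":-0.9,"ax":0,"ay":0,"az":0,"hand":39},{"x":0,"y":0,"z":-1.6,"ax":0,"ay":0,"az":0,"hand":39}]}}

```text
clock: 18.9
eef_pos: [515.3, -278.4, 103.6]
tcp_rot: [-3.14, -0.0, 1.232]
contact_force: [1.0, -0.5, -0.3]
opening: 0.452
grasp_force: 0.0
```

```bash
python3 -c "
from h import *
to(547,153,65,np.radians(97.5))"
```

```text
pos [ 515.3 -278.4  103.6] t 18.9 open 38.6
shift [ 8.348 -2.272  0.777] turn [-0.016 -0.006 -4.489]
```

{"method": "drive_tool", "body": {"plan": [{"x":0.6,"y":-0.15,"z":0,"ax":0,"ay":0,"az":-0.4,"hand":54},{"x":1.5,"y":-0.4,"z":0,"ax":0,"ay":0,"az":-1.0,"hand":54},{"x":2.4,"y":-0.65,"z":0,"ax":0,"ay":0,"az":-1.6,"hand":54},{"x":3.3,"y":-0.9,"z":0,"ax":0,"ay":0,"az":-2.2,"hand":54},{"x":4.2,"y":-1.15,"z":0,"ax":0,"ay":0,"az":-2.8,"hand":54},{"x":5.1,"y":-1.4,"z":0,"ax":0,"ay":0,"az":-3.4,"hand":54},{"x":6.0,"y":-1.65,"z":0,"ax":0,"ay":0,"az":-4.0,"hand":54},{"x":6.9,"y":-1.9,"z":0,"ax":0,"ay":0,"az":-4.5,"hand":54}]}}

```text
clock: 19.7
eef_pos: [541.4, 80.2, 104.0]
tcp_rot: [3.14, 0.0, 1.705]
contact_force: [0.3, 0.3, 0.2]
opening: 0.636
grasp_force: 0.0
```

{"method": "drive_tool", "body": {"plan": [{"x":0.7,"y":0,"z":0.2,"ax":0,"ay":0,"az":0,"hand":54},{"x":1.3,"y":0,"z":0.5,"ax":0,"ay":0,"az":0,"hand":54},{"x":1.3,"y":0,"z":0.8,"ax":0,"ay":0,"az":0,"hand":54},{"x":1.3,"y":0,"z":0.9,"ax":0,"ay":0,"az":0,"hand":54},{"x":1.3,"y":0,"z":0.9,"ax":0,"ay":0,"az":0,"hand":54},{"x":1.3,"y":0,"z":0.9,"ax":0,"ay":0,"az":0,"hand":54}]}}

```text
clock: 20.3
eef_pos: [533.1, 142.1, 58.4]
tcp_rot: [3.141, -0.0, 1.702]
contact_force: [-0.4, -0.2, -0.6]
opening: 0.632
grasp_force: 0.0
```

```bash
python3 - <<'E'
from h import *
im=np.ascontiguousarray(imaging.grab_frame("scene")[:,:,::-1])
to(547,153,9.5,np.radians(97.5))
cv2.imwrite("pics/c8.png",cv2.resize(im[90:280,130:360],None,fx=3.2,fy=3.2,interpolation=cv2.INTER_CUBIC))
E
```

```text
pos [533.2 142.1  58.5] t 20.35 open 54.0
shift [0.18  0.3   0.981] turn [ 0.011 -0.001  0.001]
```

View pics/c8.png

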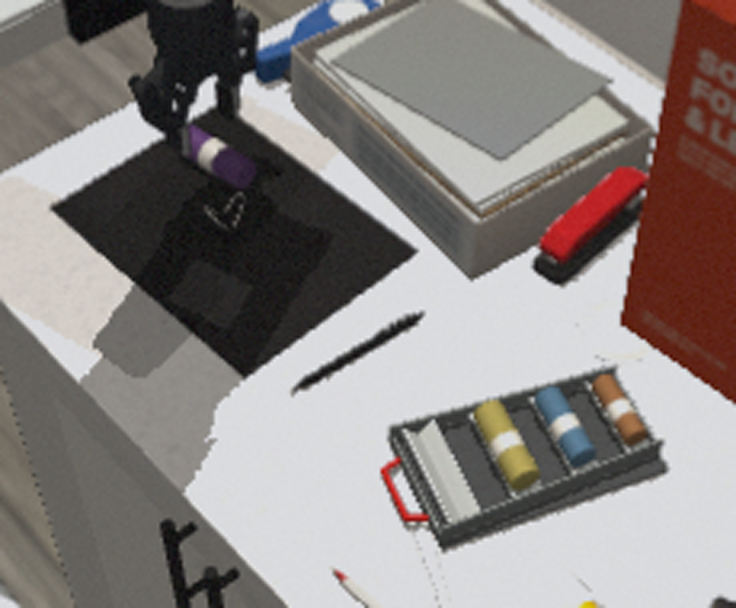

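Olive (507,445), blue (565,425) and copper (620,408) are seated. The violet roll is at (215,155), and the gripper needs about 18 mm of sideways correction before going down.

{"method": "drive_tool", "body": {"plan": [{"x":0.18,"y":0.3,"z":0,"ax":0,"ay":0,"az":0,"hand":54},{"x":0.18,"y":0.3,"z":0,"ax":0,"ay":0,"az":0,"hand":54},{"x":0.18,"y":0.3,"z":0.2,"ax":0,"ay":0,"az":0,"hand":54},{"x":0.18,"y":0.3,"z":0.5,"ax":0,"ay":0,"az":0,"hand":54},{"x":0.18,"y":0.3,"z":0.8,"ax":0,"ay":0,"az":0,"hand":54},{"x":0.18,"y":0.3,"z":0.98,"ax":0,"ay":0,"az":0,"hand":54},{"x":0.18,"y":0.3,"z":0.98,"ax":0,"ay":0,"az":0,"hand":54},{"x":0.18,"y":0.3,"z":0.98,"ax":0,"ay":0,"az":0,"hand":54}]}}

```text
clock: 21.15
eef_pos: [545.9, 153.4, 8.1]
tcp_rot: [-3.141, 0.0, 1.703]
contact_force: [0.3, 0.6, -0.1]
opening: 0.63
grasp_force: 0.0
```

{"method": "drive_tool", "body": {"plan": [{"x":0,"y":0,"z":0,"ax":0,"ay":0,"az":0,"hand":18},{"x":0,"y":0,"z":0,"ax":0,"ay":0,"az":0,"hand":18},{"x":0,"y":0,"z":0,"ax":0,"ay":0,"az":0,"hand":18},{"x":0,"y":0,"z":0,"ax":0,"ay":0,"az":0,"hand":18},{"x":0,"y":0,"z":0,"ax":0,"ay":0,"az":0,"hand":18},{"x":0,"y":0,"z":-0.2,"ax":0,"ay":0,"az":0,"hand":18},{"x":0,"y":0,"z":-0.7,"ax":0,"ay":0,"az":0,"hand":18},{"x":0,"y":0,"z":-1.3,"ax":0,"ay":0,"az":0,"hand":18}]}}

```text
clock: 21.95
eef_pos: [545.1, 153.2, 73.7]
tcp_rot: [-3.139, 0.0, 1.703]
contact_force: [0.4, -0.2, -1.9]
opening: 0.333
grasp_force: 39.7
```

```bash
python3 -c "
from h import *
to(464.2,-260.5,90,np.radians(70.7))"
```

```text
pos [545.1 153.2  73.7] t 21.95 open 28.4
shift [-7.99  -2.694 -0.316] turn [-0.024  0.009  4.477]
```

{"method": "drive_tool", "body": {"plan": [{"x":-0.5,"y":-0.15,"z":-0.2,"ax":0,"ay":0,"az":0.3,"hand":18},{"x":-1.3,"y":-0.45,"z":-0.3,"ax":0,"ay":0,"az":0.8,"hand":18},{"x":-2.1,"y":-0.7,"z":-0.3,"ax":0,"ay":0,"az":1.3,"hand":18},{"x":-2.9,"y":-1.0,"z":-0.3,"ax":0,"ay":0,"az":1.8,"hand":18},{"x":-3.7,"y":-1.25,"z":-0.3,"ax":0,"ay":0,"az":2.3,"hand":18},{"x":-4.5,"y":-1.5,"z":-0.3,"ax":0,"ay":0,"az":2.8,"hand":18},{"x":-5.3,"y":-1.8,"z":-0.3,"ax":0,"ay":0,"az":3.3,"hand":18},{"x":-6.1,"y":-2.05,"z":-0.3,"ax":0,"ay":0,"az":3.8,"hand":18}]}}

```text
clock: 22.75
eef_pos: [483.9, -163.8, 89.1]
tcp_rot: [3.142, -0.0, 1.303]
contact_force: [1.0, 0.4, -1.4]
opening: 0.337
grasp_force: 39.9
```

```bash
python3 -c "
from h import *
to(464.2,-260.5,80,np.radians(70.7))"
```

```text
pos [ 483.9 -163.8   89.1] t 22.75 open 28.8
shift [-1.968  0.133  0.182] turn [ 0.    -0.     0.657]
```

{"method": "drive_tool", "body": {"plan": [{"x":-0.6,"y":0.05,"z":0,"ax":0,"ay":0,"az":0.3,"hand":18},{"x":-1.2,"y":0.1,"z":0,"ax":0,"ay":0,"az":0.6,"hand":18},{"x":-1.7,"y":0.13,"z":0,"ax":0,"ay":0,"az":0.6,"hand":18},{"x":-1.85,"y":0.13,"z":0.2,"ax":0,"ay":0,"az":0.6,"hand":18},{"x":-1.85,"y":0.13,"z":0.5,"ax":0,"ay":0,"az":0.6,"hand":18},{"x":-1.85,"y":0.13,"z":0.7,"ax":0,"ay":0,"az":0.6,"hand":18},{"x":-1.85,"y":0.13,"z":0.7,"ax":0,"ay":0,"az":0.6,"hand":18},{"x":-1.85,"y":0.13,"z":0.7,"ax":0,"ay":0,"az":0.6,"hand":18}]}}

```text
clock: 23.55
eef_pos: [466.7, -252.6, 53.4]
tcp_rot: [-3.141, -0.0, 1.243]
contact_force: [-0.6, -0.1, -2.7]
opening: 0.336
grasp_force: 39.8
```

```bash
python3 -c "
from h import *
to(464.2,-260.5,24,np.radians(70.7))"
```

```text
pos [ 466.7 -252.6   53.4] t 23.55 open 28.7
shift [-0.167  0.005  0.588] turn [-0.009 -0.002  0.085]
```

{"method": "drive_tool", "body": {"plan": [{"x":-0.16,"y":0,"z":0,"ax":0,"ay":0,"az":0.08,"hand":18},{"x":-0.16,"y":0,"z":0.1,"ax":0,"ay":0,"az":0.08,"hand":18},{"x":-0.16,"y":0,"z":0.25,"ax":0,"ay":0,"az":0.08,"hand":18},{"x":-0.16,"y":0,"z":0.4,"ax":0,"ay":0,"az":0.08,"hand":18},{"x":-0.16,"y":0,"z":0.5,"ax":0,"ay":0,"az":0.08,"hand":18},{"x":-0.16,"y":0,"z":0.58,"ax":0,"ay":0,"az":0.08,"hand":18},{"x":-0.16,"y":0,"z":0.6,"ax":0,"ay":0,"az":0.08,"hand":18},{"x":-0.16,"y":0,"z":0.6,"ax":0,"ay":0,"az":0.08,"hand":18}]}}

```text
clock: 24.35
eef_pos: [463.3, -260.2, 24.1]
tcp_rot: [-3.139, -0.0, 1.234]
contact_force: [-5.9, 3.6, 14.6]
opening: 0.338
grasp_force: 40.9
```

{"method": "drive_tool", "body": {"plan": [{"x":0,"y":-0.03,"z":0,"ax":0,"ay":0,"az":0,"hand":18},{"x":0,"y":-0.03,"z":0.01,"ax":0,"ay":0,"az":0,"hand":18},{"x":0,"y":-0.03,"z":0.01,"ax":0,"ay":0,"az":0,"hand":31},{"x":0,"y":-0.03,"z":0.01,"ax":0,"ay":0,"az":0,"hand":37},{"x":0,"y":-0.03,"z":0.01,"ax":0,"ay":0,"az":0,"hand":42},{"x":0,"y":-0.03,"z":0.01,"ax":0,"ay":0,"az":0,"hand":42},{"x":0,"y":-0.03,"z":-0.3,"ax":0,"ay":0,"az":0,"hand":42},{"x":0,"y":-0.03,"z":-1.0,"ax":0,"ay":0,"az":0,"hand":42}]}}

```text
clock: 25.15
eef_pos: [461.0, -259.4, 71.9]
tcp_rot: [-3.137, -0.001, 1.234]
contact_force: [0.5, -1.1, -0.1]
opening: 0.49
grasp_force: 0.0
```

{"method": "drive_tool", "body": {"plan": [{"x":0.5,"y":-0.2,"z":-0.6,"ax":0,"ay":0,"az":0,"hand":42},{"x":1.2,"y":-0.4,"z":-1,"ax":0,"ay":0,"az":0,"hand":42},{"x":2.0,"y":-0.7,"z":-1,"ax":0,"ay":0,"az":0,"hand":42},{"x":2.8,"y":-1,"z":-1,"ax":0,"ay":0,"az":0,"hand":42},{"x":3.6,"y":-1.2,"z":-1,"ax":0,"ay":0,"az":0,"hand":42},{"x":4.3,"y":-1.2,"z":-1,"ax":0,"ay":0,"az":0,"hand":42},{"x":4.6,"y":-1.2,"z":-1,"ax":0,"ay":0,"az":0,"hand":42},{"x":4.6,"y":-1.2,"z":-1,"ax":0,"ay":0,"az":0,"hand":42}]}}

```text
clock: 25.95
eef_pos: [482.9, -21.7, 123.7]
tcp_rot: [3.141, -0.0, 1.236]
contact_force: [-0.1, -0.1, -0.1]
opening: 0.49
grasp_force: 0.0
```

```bash
python3 - <<'E'
from h import *
a,b=[np.ascontiguousarray(imaging.grab_frame(n)[:,:,::-1]) for n in("scene","top")]
a=cv2.resize(a[185:285,220:355],None,fx=3,fy=3,interpolation=cv2.INTER_CUBIC)
b=cv2.resize(b[140:240,262:372],None,fx=3,fy=3,interpolation=cv2.INTER_CUBIC)
cv2.imwrite("pics/c9.png",np.hstack([a,b])); s=monitor.sense(); print(s["eef_pos"],s["clock"])
E
```

```text
[482.0213544  -23.46469236 123.49361011] 26.05
```

View pics/c9.png

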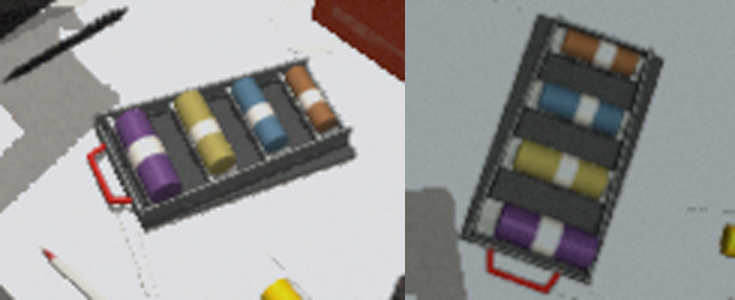

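All four rolls are in order, but violet sits close to the right-hand rail at (595,247). I'll look closer.

```bash
python3 - <<'E'
from h import *
A,B=[np.ascontiguousarray(imaging.grab_frame(n)[:,:,::-1]) for n in("scene","top")]
q=np.array([538.2,-286.2]);a=np.radians(160.74);xr=np.array([np.cos(a),np.sin(a)]);yr=np.array([-xr[1],xr[0]])
def draw(n,im,x0,y0,w,h,f):
    o=cv2.resize(im[y0:y0+h,x0:x0+w],None,fx=f,fy=f,interpolation=cv2.INTER_CUBIC)
    for off,col in((0,(0,255,0)),(8,(0,0,255))):
        c=q+78*xr+off*yr
        for ring in np.split(proj(n,cyl(*c,a+np.pi/2,32,30,80)),2):
            cv2.polylines(o,[((ring-[x0,y0]+.5)*f).astype(int)],True,col,1)
    return o
cv2.imwrite("pics/c10.png",np.hstack([draw("scene",A,245,210,50,55,8),draw("top",B,278,195,50,55,8)]))
E
```

```text
(no output)
```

View pics/c10.png

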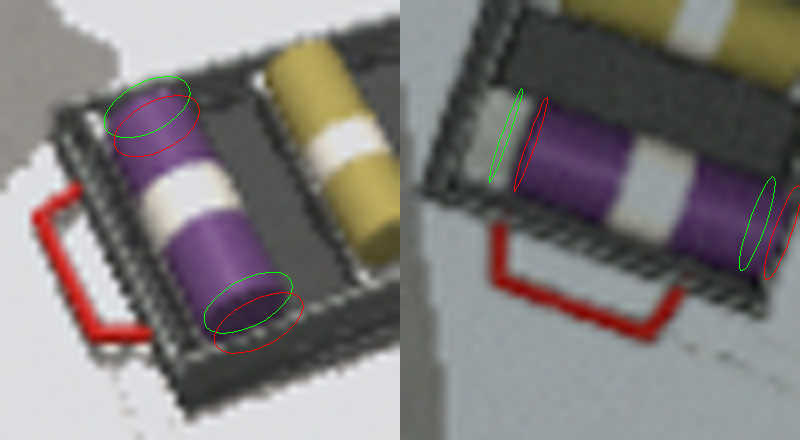

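Violet lies flat in its V but about 7–8 mm off-centre, next to the rail (9 mm of slack). I'll regrip it and move it 7 mm back.

```bash
python3 -c "
from h import *
to(462.6,-259.8,75,np.radians(70.7))"
```

```text
pos [481.8 -24.2 123.5] t 26.15 open 41.8
shift [-4.574  1.199  0.97 ] turn [-0.004  0.003 -0.008]
```

{"method": "drive_tool", "body": {"plan": [{"x":-0.6,"y":0.2,"z":0,"ax":0,"ay":0,"az":0,"hand":46},{"x":-1.4,"y":0.4,"z":0,"ax":0,"ay":0,"az":0,"hand":46},{"x":-2.2,"y":0.6,"z":0,"ax":0,"ay":0,"az":0,"hand":46},{"x":-3.0,"y":0.8,"z":0.2,"ax":0,"ay":0,"az":0,"hand":46},{"x":-3.8,"y":1.0,"z":0.5,"ax":0,"ay":0,"az":0,"hand":46},{"x":-4.4,"y":1.2,"z":0.8,"ax":0,"ay":0,"az":0,"hand":46},{"x":-4.57,"y":1.2,"z":0.97,"ax":0,"ay":0,"az":0,"hand":46},{"x":-4.57,"y":1.2,"z":0.97,"ax":0,"ay":0,"az":0,"hand":46}]}}

```text
clock: 26.95
eef_pos: [461.4, -260.0, 73.8]
tcp_rot: [-3.139, -0.0, 1.23]
contact_force: [0.3, 1.0, 0.5]
opening: 0.536
grasp_force: 0.0
```

{"method": "drive_tool", "body": {"plan": [{"x":0,"y":0,"z":0,"ax":0,"ay":0,"az":0,"hand":46},{"x":0,"y":0,"z":0,"ax":0,"ay":0,"az":0,"hand":46},{"x":0,"y":0,"z":0,"ax":0,"ay":0,"az":0,"hand":46}]}}

```text
clock: 27.25
eef_pos: [463.7, -258.1, 75.7]
tcp_rot: [3.141, 0.0, 1.235]
contact_force: [0.2, -0.3, -0.3]
opening: 0.541
grasp_force: 0.0
```

```bash
python3 -c "
from h import *
to(462.6,-259.8,23.5,np.radians(70.7))"
```

```text
pos [ 463.7 -258.1   75.7] t 27.25 open 46.2
shift [-0.039 -0.011  1.045] turn [0.008 0.001 0.01 ]
```

{"method": "drive_tool", "body": {"plan": [{"x":-0.02,"y":-0.01,"z":0.2,"ax":0,"ay":0,"az":0,"hand":42},{"x":-0.02,"y":-0.01,"z":0.4,"ax":0,"ay":0,"az":0,"hand":42},{"x":-0.02,"y":-0.01,"z":0.6,"ax":0,"ay":0,"az":0,"hand":42},{"x":-0.02,"y":-0.01,"z":0.8,"ax":0,"ay":0,"az":0,"hand":42},{"x":-0.02,"y":-0.01,"z":0.97,"ax":0,"ay":0,"az":0,"hand":42},{"x":-0.02,"y":-0.01,"z":1.04,"ax":0,"ay":0,"az":0,"hand":42},{"x":-0.02,"y":-0.01,"z":1.04,"ax":0,"ay":0,"az":0,"hand":42},{"x":-0.02,"y":-0.01,"z":1.04,"ax":0,"ay":0,"az":0,"hand":42}]}}

```text
clock: 28.05
eef_pos: [462.6, -259.8, 23.1]
tcp_rot: [3.142, 0.0, 1.234]
contact_force: [0.6, 0.4, -0.2]
opening: 0.491
grasp_force: 0.0
```

{"method": "drive_tool", "body": {"plan": [{"x":0,"y":0,"z":0,"ax":0,"ay":0,"az":0,"hand":18},{"x":0,"y":0,"z":0,"ax":0,"ay":0,"az":0,"hand":18},{"x":0,"y":0,"z":0,"ax":0,"ay":0,"az":0,"hand":18},{"x":0,"y":0,"z":0,"ax":0,"ay":0,"az":0,"hand":18},{"x":0,"y":0,"z":-0.1,"ax":0,"ay":0,"az":0,"hand":18},{"x":0,"y":0,"z":-0.2,"ax":0,"ay":0,"az":0,"hand":18},{"x":0.07,"y":0,"z":-0.2,"ax":0,"ay":0,"az":0,"hand":18},{"x":0.14,"y":0,"z":-0.2,"ax":0,"ay":0,"az":0,"hand":18}]}}

```text
clock: 28.85
eef_pos: [465.0, -253.0, 33.3]
tcp_rot: [3.141, 0.0, 1.233]
contact_force: [-0.5, -0.2, -1.6]
opening: 0.329
grasp_force: 39.7
```

{"method": "drive_tool", "body": {"plan": [{"x":0,"y":0,"z":0,"ax":0,"ay":0,"az":0,"hand":18},{"x":0,"y":0,"z":0.1,"ax":0,"ay":0,"az":0,"hand":18},{"x":0,"y":0,"z":0.18,"ax":0,"ay":0,"az":0,"hand":18},{"x":0,"y":0,"z":0.2,"ax":0,"ay":0,"az":0,"hand":18},{"x":0,"y":0,"z":0.2,"ax":0,"ay":0,"az":0,"hand":18}]}}

```text
clock: 29.35
eef_pos: [464.8, -253.1, 23.6]
tcp_rot: [-3.141, -0.0, 1.234]
contact_force: [-3.5, 2.7, 13.1]
opening: 0.336
grasp_force: 41.4
```

Release, lift and withdraw.

{"method": "drive_tool", "body": {"plan": [{"x":0,"y":0,"z":0,"ax":0,"ay":0,"az":0,"hand":31},{"x":0,"y":0,"z":0,"ax":0,"ay":0,"az":0,"hand":37},{"x":0,"y":0,"z":0,"ax":0,"ay":0,"az":0,"hand":42},{"x":0,"y":0,"z":0,"ax":0,"ay":0,"az":0,"hand":42},{"x":0,"y":0,"z":-0.3,"ax":0,"ay":0,"az":0,"hand":42},{"x":0,"y":0,"z":-1.0,"ax":0,"ay":0,"az":0,"hand":42},{"x":0,"y":0,"z":-1.5,"ax":0,"ay":0,"az":0,"hand":42}]}}

```text
clock: 30.05
eef_pos: [464.8, -253.2, 99.2]
tcp_rot: [-3.142, 0.0, 1.234]
contact_force: [1.5, -0.5, 0.1]
opening: 0.489
grasp_force: 0.0
```

{"method": "drive_tool", "body": {"plan": [{"x":0.5,"y":-0.2,"z":-0.6,"ax":0,"ay":0,"az":0,"hand":42},{"x":1.2,"y":-0.4,"z":-1,"ax":0,"ay":0,"az":0,"hand":42},{"x":2.0,"y":-0.7,"z":-1,"ax":0,"ay":0,"az":0,"hand":42},{"x":2.8,"y":-1,"z":-1,"ax":0,"ay":0,"az":0,"hand":42},{"x":3.6,"y":-1.2,"z":-1,"ax":0,"ay":0,"az":0,"hand":42},{"x":4.3,"y":-1.2,"z":-1,"ax":0,"ay":0,"az":0,"hand":42},{"x":4.6,"y":-1.2,"z":-1,"ax":0,"ay":0,"az":0,"hand":42},{"x":4.6,"y":-1.2,"z":-1,"ax":0,"ay":0,"az":0,"hand":42}]}}

```text
clock: 30.85
eef_pos: [484.8, -14.9, 148.1]
tcp_rot: [3.141, -0.0, 1.236]
contact_force: [0.7, -0.4, -0.5]
opening: 0.49
grasp_force: 0.0
```

```bash
python3 - <<'E'
from h import *
A,B=[np.ascontiguousarray(imaging.grab_frame(n)[:,:,::-1]) for n in("scene","top")]
a=cv2.resize(A[190:280,230:350],None,fx=3.4,fy=3.4,interpolation=cv2.INTER_CUBIC)
b=cv2.resize(B[142:232,278:348],None,fx=5,fy=5,interpolation=cv2.INTER_CUBIC)
a=cv2.copyMakeBorder(a,0,b.shape[0]-a.shape[0],0,0,0)
cv2.imwrite("pics/c11.png",np.hstack([a,b]))
E
```

```text
(no output)
```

View pics/c11.png

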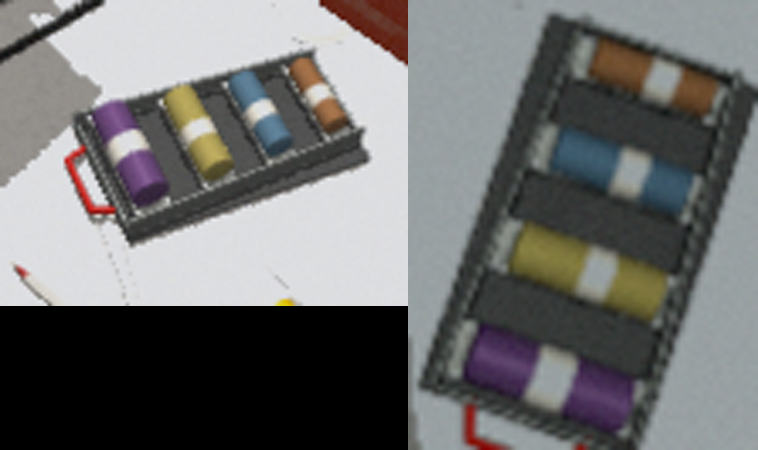

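All four rolls lie flat in the right order, with trough showing at both ends of each: copper (655,75), blue (625,170), olive (590,270), violet (550,378). Handing in.

```bash
python3 -c "
from rig import r
print(r.sign_off())"
```

```text
the job is handed in; nothing more can be done
None
```

All four coin rolls lie in the rack in order of size, copper in the narrowest trough up to violet beside the red bow, all let go and clear of the side rails; the job was handed in at about 31 s of the 96 s allowed, and no verdict came back.

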